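# Load the charging station and hold its recessed reset

### The job

Stand the two loose battery packs in the two empty bays of the charging station, one in each, lowered in gently, not dropped, until they are fully seated, and let go. Then draw the red-sleeved pin punch from its wooden block, put its pin down the yellow-ringed hole and hold the recessed reset button fully down, so that the charger checks all its packs afresh: finish while still gripping the punch upright and holding the button down. Leave the pack already charging, the blue punch, the screw jar and the glue bottle where they are.

Things in the scene. Friction and masses are not known exactly. Their poses are not given: they have to be found in the camera images.
- charger: three-bay battery charger screwed to the bench (fixed): grey and black case 150 mm (its x) by 240 mm (its y), flat deck 75 mm above the bench. Origin: centre of its underside; x runs from its control strip (-x edge) to its bays (+x edge), z up; the row of bays runs along y. Its lamps are only for show. Low screw lugs reach 143 mm from the centre along +y and -y
- bay0 (a point): empty charging bay, an open-topped pocket 52 mm (charger x) by 42 mm (charger y), 45 mm deep below the deck. The point is the middle of the pocket's flat floor, 30 mm above the bench; axes as the charger's. Bay centres are 62 mm apart along charger y: bay0 at +y, bay1 in the middle, bay2 at -y
- bay1 (a point): the middle charging bay, same pocket as bay0, already holding pack_c
- bay2 (a point): empty charging bay, same pocket as bay0, at the -y end of the row
- reset_hole (a point): centre of the mouth of the reset hole at deck level (75 mm above the bench): a round hole, 14 mm across, going straight down, ringed by a 26 mm yellow bezel, in the control strip of the charger (charger x -46 mm, y -75 mm)
- reset_top (a point): centre of the top of the red reset button, 11 mm across, recessed 22 mm below the deck inside the reset hole (53 mm above the bench when not pressed). It moves down with the button
- reset (a joint): travel of the sprung reset button, in m: 0 released, 0.005 fully down (5 mm, straight down). It starts to move at about 2.5 N, needs about 5 N to go fully down, and springs back when let go
- pack_a: loose battery pack: a stick 46 mm (its x) by 36 mm (its y) by 100 mm tall, black with an orange top third, 0.25 kg, standing upright on the bench. Origin: centre of its underside, z up. Its contacts are in its underside; it fits a bay either way round with its x along the charger's x, 3 mm free on each side. Seated, 55 mm of it shows above the deck
- pack_b: second loose battery pack, the same as pack_a
- pack_c: third battery pack, the same as pack_a, already seated in the middle bay (bay1); it stays there
- block: hardwood punch block, fixed, 60 mm (its x) by 130 mm (its y) by 75 mm tall, with two upright holes 34 mm either side of the middle along its y, one punch in each; which punch stands in which hole varies. Origin: centre of its underside
- punch: pin punch standing point down in the block: 150 mm long, round; a bare steel pin 6 mm across and 45 mm long, then a body 13 mm across and 105 mm long with a RED sleeve. The lower 70 mm sits in the hole with 0.6 mm play around; the top 80 mm stands free above the block. Origin: centre of the tip; z runs up along the punch. 0.115 kg, centre of mass 91 mm from the tip
- punch_tip (a point): centre of the flat tip of the pin punch's pin (5 mm above the bench while in the block)
- punch_grip (a point): point on the axis of the pin punch 105 mm from the tip, on the red sleeve, a good place to grip it (110 mm above the bench while in the block, 35 mm above the block's top)
- centre_punch: bystander: centre punch with a BLUE sleeve, same 13 mm body, standing in the other hole of the block, 125 mm long, its head as high as the pin punch's. Origin at its tip
- jar: bystander: pale, cloudy glass screw jar with a metal lid, 72 mm across, 96 mm tall. Origin: centre of its underside
- glue: bystander: yellow glue bottle, 52 mm across, 135 mm tall. Origin: centre of its underside
Not all that is in view belongs to the job. Leave any pink look-alike of the pack_a alone.

How it is judged:
On the way, in this order (a step that is already met when the one before it is completed fails the run):
1. both loose packs are seated in the two empty bays, one in each, and let go (((horizontal distance between pack_a and bay0 below 0.007 m and z of pack_a in the frame of bay0 below 0.004 m and angle between pack_a's own z axis and vertical below 0.08 rad) or (horizontal distance between pack_a and bay2 below 0.007 m and z of pack_a in the frame of bay2 below 0.004 m and angle between pack_a's own z axis and vertical below 0.08 rad)) and ((horizontal distance between pack_b and bay0 below 0.007 m and z of pack_b in the frame of bay0 below 0.004 m and angle between pack_b's own z axis and vertical below 0.08 rad) or (horizontal distance between pack_b and bay2 below 0.007 m and z of pack_b in the frame of bay2 below 0.004 m and angle between pack_b's own z axis and vertical below 0.08 rad)) and linear speed of each of pack_a, pack_b below 0.03 m/s and contact force between each of the arm, the fingers and charger below 0.1 N and contact force between the fingers and pack_a below 0.1 N and contact force between the fingers and pack_b below 0.1 N), for 0.2 s.
2. the gripped pin punch holds the reset button down through its hole (((horizontal distance between pack_a and bay0 below 0.007 m and z of pack_a in the frame of bay0 below 0.004 m and angle between pack_a's own z axis and vertical below 0.08 rad) or (horizontal distance between pack_a and bay2 below 0.007 m and z of pack_a in the frame of bay2 below 0.004 m and angle between pack_a's own z axis and vertical below 0.08 rad)) and ((horizontal distance between pack_b and bay0 below 0.007 m and z of pack_b in the frame of bay0 below 0.004 m and angle between pack_b's own z axis and vertical below 0.08 rad) or (horizontal distance between pack_b and bay2 below 0.007 m and z of pack_b in the frame of bay2 below 0.004 m and angle between pack_b's own z axis and vertical below 0.08 rad)) and value of joint reset above 0.004 m and contact force between punch and charger above 1.5 N and contact force between the fingers and punch above 2 N and distance between punch_tip and reset_top below 0.007 m and angle between punch's own z axis and vertical below 0.2 rad), for 0.5 s.
At the end, for the whole second after the job is handed in: Packs a and b rest on the floors of bay0 and bay2 (7 mm of centre, 4 mm of floor, upright to 4.5 deg), c in bay1; the gripped pin punch (2 N, upright to 11 deg) has its tip on the reset button (7 mm of its top, over 1.5 N), at least 4 mm down; the robot touches neither charger nor packs (all of step 2 and linear speed of each of pack_a, pack_b below 0.03 m/s and horizontal distance between pack_c and bay1 below 0.007 m and z of pack_c in the frame of bay1 below 0.004 m and contact force between each of the arm, the fingers and charger below 0.1 N and contact force between the fingers and pack_a below 0.1 N and contact force between the fingers and pack_b below 0.1 N); the arm keeps its last pose, push and grip.
It fails at once if a pack is dropped (falls freely at over 0.5 m/s) ((linear speed of pack_a above 0.5 m/s and contact force between the fingers and pack_a below 0.1 N) or (linear speed of pack_b above 0.5 m/s and contact force between the fingers and pack_b below 0.1 N)).
It fails at once if a pack is rammed into the charger (over 80 N) (contact force between any of pack_a, pack_b and charger above 80 N).
It fails at once if the pack already charging is disturbed by more than 15 mm (distance of pack_c from where it was at the start of the episode above 0.015 m).
It fails at once if the blue punch is moved from its hole by more than 20 mm (distance of centre_punch from where it was at the start of the episode above 0.02 m or angle between centre_punch's own z axis and vertical above 0.35 rad).
It fails at once if the screw jar or the glue bottle is moved by more than 30 mm or tipped ((distance of jar from where it was at the start of the episode above 0.03 m or angle between jar's own z axis and vertical above 0.35 rad) or (distance of glue from where it was at the start of the episode above 0.03 m or angle between glue's own z axis and vertical above 0.35 rad)).
It also fails if it takes over 72 s, if anything falls off the work surface, if the arm or the gripper's body presses on something with over 40 N, if the wrist force passes 120 N, or if a joint passes its speed limit or range.

### The arm

A 7-joint arm with a two-finger parallel gripper is mounted at the origin on the work surface. World frame = base frame: x ahead of the robot, y to its left, z up, the work surface at z = 0. Lengths are in m, angles in rad, forces in N, time in s.
With the tool pointing down it reaches from about 0.4 to 0.85 m from the base axis. Payload 4.5 kg.
Tool frame: the origin (TCP) lies midway between the tips of the shut fingers; the grasp point (between the pads) lies 19 mm behind it; z points along the fingers, y is the direction in which the jaws open and shut (so a half turn about z gives the same grasp; the last joint's range is limited). The gripper opens to 88 mm and grips with 3 to 60 N. Pads are 18 mm wide; open, the fingers measure 123 mm over their backs; the gripper's body (75 mm by 187 mm) begins 45 mm behind the grasp point.
Start: joints at [1.309, 0.689, -0.195, 1.565, 0.157, 0.902, -0.215], TCP at [0.182, -0.598, 0.239] pointing down, gripper open.
Joint ranges: [-3.01, 3.01], [-0.46, 2.08], [-1.47, 1.51], [0.13, 2.56], [-1, 4.14], [0.04, 2.09], [-2.66, 2.66]. Speed limits (rad/s): [2.57, 2.57, 3.14, 3.14, 3.14, 3.14, 3.14].

### API

Orientations are given as a unit quaternion [x, y, z, w].
In Python, from plant import r gives the robot as it stands. The module is installed in compiled form; this text tells all that it offers.
- The arm moves only by the shell command python3 -m jog 'ROWS' [FORCE]. ROWS is JSON, a list of rows, each an object with "translation": the shift along the tool's x, y, z in units of 40 mm (1.0 is 40 mm), a list of three; "twist": the turn about the tool's z in units of 6 degrees (1.0 is 6 degrees); "claw": the opening in per cent of the stroke, from 0 (shut) to 100 (fully open). A call has 1 to 20 rows; each row shifts and turns the commanded pose from where the row before left it, along the tool's axes as they then stand; what a row does not reach is not made up. A row lasts 1/12 s, in which the tool goes at most 41.7 mm and 7.16 degrees, less where a joint would pass 70% of its speed; a pose out of reach is approached as far as the arm can. A call is refused whole if a number of a shift passes 1 or a number of a turn 1, either way. A call with a gripper value outside its range is refused whole. The fingers move at their own pace and stop on an object; FORCE is the grip in N (left out, the last holds). Time passes only in rows, so rows that do not move let the fingers close. It gives the time, the measured TCP pose, the force and the opening at its end, in the units of the state.
- r.get_state(): the state, without advancing time (a new reading comes with each control period).
- r.snapshot(name): name is "scene" or "top" or "wrist"; returns a dict with "img" (480x640x3 uint8, red, green, blue), "fx", "fy", "cx", "cy" (pixels), "origin" and "rotation" of the camera in the world; the wrist camera has in their place "T_tool_cam" (4x4, takes a point from camera to tool coordinates, whose origin is the TCP and whose axes are the flange's). Camera axes: x right, y up, looking along -z (the intrinsics and any distortion apply to the point x, -y, -z); pixel columns grow to the right and rows downward; lengths in m; the calibration is good to about 2 mm. A picture is of the moment at which its call begins: read the wrist's pose just before it. There is no depth.
- r.finish_job(): hands the job in, once; it reports no verdict.
Trained networks look in the newest picture that a camera, given by its name, has taken for a name from the list of things; names that differ only in an ending like _2 or _b are one class to them, and where a whole thing is asked for, a point or a joint stands for the part that bears it (a point fixed in the world has none). Each returns a list of dicts, best first, with "confidence" (0 to 1); they miss things now and then, are a little off and sometimes report something else, mostly with a low value. They report only what shows in the picture. A call takes as long as a camera call. They do not tell look-alikes from the thing itself.
- r.spot_in(label, camera): "rect" ([left, top, right, bottom] in pixels, round what is visible of it).
- r.spot_point(label, camera): "location" ([row, column] in pixels: a listed point, or the origin of a listed thing).
The state is a dict: "clock": time; "q": joint angles; "qd": joint speeds; "joint_torque": joint torques, N m; "tool_pos": TCP position; "eef_rot": TCP orientation; "contact_force": force on the tool from outside, world axes, zero at the start; "moment": the same for the moment, N m; "opening": opening from 0.0 (shut) to 1.0 (fully open).
Only numpy, scipy, OpenCV 4.12 (cv2) and the standard library are available. Lean on these libraries where they do the work, as an engineer would, in place of code of your own. Each camera call takes 0.05 s, during which the arm holds its last target. There are 200 camera calls.

## Working session

There is one attempt and no reset: what is moved stays moved. The work goes in short steps, Python scripts to look and compute and a shell command to move; the robot and the scene stay as the last step left them, time stands still between calls to the robot, and variables do not carry over. Pictures are saved under pics/ and viewed, about 8 in all and at most 12, crops included, and the job is handed in when it is done.

```bash
mkdir -p pics; cat > h.py <<'E'
import numpy as np, cv2
from plant import r
from scipy.spatial.transform import Rotation as R
def snap(n,save=None):
    st=r.get_state(); s=r.snapshot(n)
    if save: cv2.imwrite('pics/'+save,cv2.cvtColor(s['img'],cv2.COLOR_RGB2BGR))
    if 'T_tool_cam' in s:
        T=np.eye(4);T[:3,:3]=R.from_quat(st['eef_rot']).as_matrix();T[:3,3]=st['tool_pos']
        M=T@np.array(s['T_tool_cam']); s['origin']=M[:3,3]; s['rotation']=M[:3,:3]
    s['origin']=np.array(s['origin']); s['rotation']=np.array(s['rotation'])
    return s
def px2z(s,row,col,z):
    d=s['rotation']@np.array([(col-s['cx'])/s['fx'],-(row-s['cy'])/s['fy'],-1])
    return s['origin']+d*(z-s['origin'][2])/d[2]
def proj(s,p):
    c=s['rotation'].T@(np.array(p)-s['origin']); return (s['cy']-s['fy']*c[1]/-c[2], s['cx']+s['fx']*c[0]/-c[2])
E
python3 - <<'E'
from h import *
np.set_printoptions(precision=3,suppress=True)
st=r.get_state(); print(st['tool_pos'],R.from_quat(st['eef_rot']).as_matrix(),st['contact_force'])
Z=dict(charger=0,bay0=.03,bay1=.03,bay2=.03,reset_hole=.075,pack_a=0,block=0,punch_grip=.11,centre_punch=.03,jar=0,glue=0)
for c in('top','scene'):
    s=snap(c,c+'0.png'); print(c,s['origin'],s['rotation'][:,2],[k for k in s])
    for k,z in Z.items():
        for d in r.spot_point(k,c)[:4]: print(k,round(d['confidence'],2),np.round(d['location']),px2z(s,*d['location'],z)[:2])
E
```

```text
[ 0.182 -0.597  0.238] [[ 0.957  0.292 -0.001]
 [ 0.292 -0.957  0.002]
 [-0.    -0.002 -1.   ]] [-0.451 -0.314  0.625]Traceback (most recent call last):
  File "<stdin>", line 6, in <module>
IndexError: too many indices for array: array is 1-dimensional, but 2 were indexed
```

```bash
python3 -c "
import cv2,numpy as np
a=cv2.imread('pics/top0.png');b=cv2.imread('pics/scene0.png');print(a.shape)"
```

```text
(480, 640, 3)[ WARN:0@0.037] global loadsave.cpp:275 findDecoder imread_('pics/scene0.png'): can't open/read file: check file path/integrity
```

View pics/top0.png

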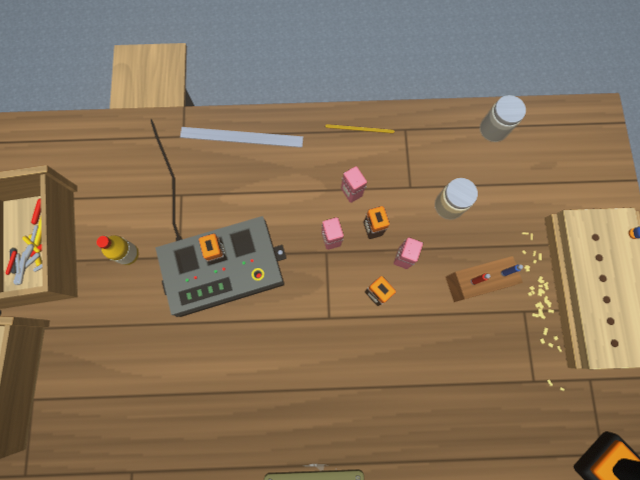

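The top view shows the charger at about (268,220) with one pack already in its middle bay. The two orange packs are at about (220,376) and (290,381). Three pink look-alikes stand at (183,354), (233,333) and (252,408). The block, with the red punch at (279,480) and the blue one at (270,511), is at the right. There are two jars, and the glue is at (248,118). The camera rotation comes as a quaternion, so I'll fix that in the helper.

```bash
sed -i "s/    s\['origin'\]=np.array(s\['origin'\]); .*/    s['origin']=np.array(s['origin']); s['rotation']=np.array(s['rotation'])\n    if s['rotation'].size==4: s['rotation']=R.from_quat(s['rotation']).as_matrix()/" h.py
python3 - <<'E'
from h import *
np.set_printoptions(precision=3,suppress=True)
Z=dict(charger=0,bay0=.03,bay1=.03,bay2=.03,reset_hole=.075,pack_a=0,block=0,punch_grip=.11,centre_punch=.03,jar=0,glue=0)
for c in('top','scene'):
    s=snap(c,c+'1.png'); print(c,s['origin'],s['rotation'][:,2],list(s))
    for k,z in Z.items():
        for d in r.spot_point(k,c)[:4]: print(k,round(d['confidence'],2),np.round(d['location']),px2z(s,*d['location'],z)[:2])
b=cv2.imread('pics/top1.png')[140:330,300:540]; cv2.imwrite('pics/crop1.png',cv2.resize(b,None,fx=3,fy=3,interpolation=cv2.INTER_CUBIC))
E
```

```text
top [ 0.358 -0.005  1.034] [-0.227  0.007  0.974] ['img', 'fx', 'fy', 'cx', 'cy', 'origin', 'rotation']
charger 0.64 [269. 226.] [0.534 0.185]
charger 0.32 [249. 244.] [0.58  0.145]
bay0 0.77 [252. 218.] [0.569 0.198]
bay0 0.75 [265. 193.] [0.542 0.254]
bay0 0.73 [247. 242.] [0.578 0.144]
bay1 0.77 [252. 218.] [0.569 0.198]
bay1 0.75 [265. 193.] [0.542 0.254]
bay1 0.73 [247. 242.] [0.578 0.144]
bay2 0.77 [252. 218.] [0.569 0.198]
bay2 0.75 [265. 193.] [0.542 0.254]
bay2 0.73 [247. 242.] [0.578 0.144]
reset_hole 0.77 [271. 258.] [0.515 0.103]
pack_a 0.98 [255. 215.] [0.568 0.211]
pack_a 0.96 [236. 328.] [ 0.605 -0.052]
pack_a 0.69 [294. 374.] [ 0.466 -0.151]
pack_a 0.63 [258. 404.] [ 0.546 -0.225]
block 0.82 [284. 476.] [ 0.48  -0.383]
punch_grip 0.41 [278. 481.] [ 0.48  -0.355]
centre_punch 0.71 [274. 495.] [ 0.498 -0.416]
centre_punch 0.43 [284. 462.] [ 0.477 -0.342]
jar 0.65 [206. 448.] [ 0.667 -0.337]
jar 0.18 [256. 128.] [0.573 0.412]
glue 0.81 [257. 129.] [0.57 0.41]
scene [ 1.219 -0.497  1.03 ] [ 0.534 -0.396  0.747] ['img', 'fx', 'fy', 'cx', 'cy', 'origin', 'rotation']
bay0 0.95 [221. 382.] [0.56  0.198]
bay0 0.82 [235. 366.] [0.573 0.137]
bay0 0.8 [206. 394.] [0.54  0.256]
bay1 0.95 [221. 382.] [0.56  0.198]
bay1 0.82 [235. 366.] [0.573 0.137]
bay1 0.8 [206. 394.] [0.54  0.256]
bay2 0.95 [221. 382.] [0.56  0.198]
bay2 0.82 [235. 366.] [0.573 0.137]
bay2 0.8 [206. 394.] [0.54  0.256]
reset_hole 0.87 [212. 338.] [0.506 0.105]
pack_a 0.97 [311. 231.] [ 0.543 -0.219]
pack_a 0.84 [320. 274.] [ 0.617 -0.16 ]
pack_a 0.73 [336. 319.] [ 0.709 -0.107]
pack_a 0.68 [291. 307.] [ 0.599 -0.057]
block 0.62 [329. 149.] [ 0.477 -0.382]
punch_grip 0.51 [288. 151.] [ 0.47  -0.348]
centre_punch 0.68 [333. 135.] [ 0.488 -0.412]
jar 0.64 [384. 212.] [ 0.667 -0.341]
glue 0.62 [196. 446.] [0.574 0.406]
```

View pics/crop1.png

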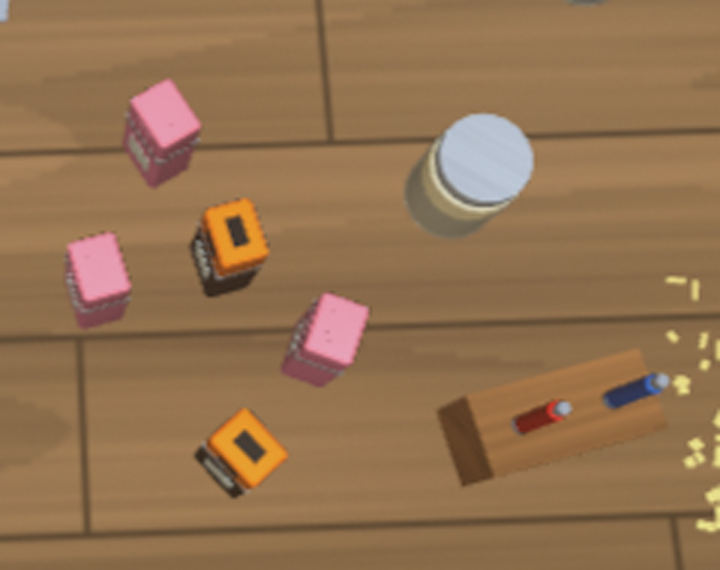

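The orange packs at (219,376) and (289,381) match the black-and-orange description, so they are the ones to move. The pink ones at (183,354), (233,333) and (252,408) are decoys. The red punch is the one nearer the block's robot-left end, at (279,480). Next I need the wrist camera's geometry.

```bash
cat >> h.py <<'E'
def go(x,y,z,jaw=None):
    """print tool-frame shift in units (before twist), and twist units to bring tool y to world angle jaw (deg, mod 180)"""
    st=r.get_state(); M=R.from_quat(st['eef_rot']).as_matrix()
    print('shift units',np.round(M.T@(np.array([x,y,z])-st['tool_pos'])/.04,2),'jaw now',round(np.degrees(np.arctan2(M[1,1],M[0,1])),1),'q7',round(st['q'][6],2),end=' ')
    if jaw is not None:
        d=(jaw-np.degrees(np.arctan2(M[1,1],M[0,1])))%180; print('twist units',round(-d/6,2),'or',round((180-d)/6,2))
    else: print()
E
python3 - <<'E'
from h import *
s=snap('wrist'); print(np.round(s['T_tool_cam'],3),s['fx'],s['cx'],s['cy']); go(.50,-.155,.33)
E
```

```text
[[-0.     0.961  0.277  0.072]
 [ 1.     0.001 -0.001 -0.   ]
 [-0.001  0.277 -0.961 -0.145]
 [ 0.     0.     0.     1.   ]] 416.48882321913095 324.4316011054369 233.69565205743953
shift units [10.83 -8.27 -2.28] jaw now -73.0 q7 -0.22
```

```bash
python3 -m jog '[{"translation":[0.4,-0.2,-0.1],"twist":0,"claw":75},{"translation":[0.77,-0.49,-0.1],"twist":0,"claw":75},{"translation":[0.77,-0.49,-0.1],"twist":0,"claw":75},{"translation":[0.77,-0.49,-0.1],"twist":0,"claw":75},{"translation":[0.77,-0.49,-0.1],"twist":0,"claw":75},{"translation":[0.77,-0.49,-0.1],"twist":0,"claw":75},{"translation":[0.77,-0.49,-0.1],"twist":0,"claw":75},{"translation":[0.77,-0.49,-0.1],"twist":0,"claw":75},{"translation":[0.77,-0.49,-0.1],"twist":0,"claw":75},{"translation":[0.77,-0.49,-0.1],"twist":0,"claw":75},{"translation":[0.77,-0.49,-0.1],"twist":0,"claw":75},{"translation":[0.77,-0.49,-0.1],"twist":0,"claw":75},{"translation":[0.77,-0.49,-0.1],"twist":0,"claw":75},{"translation":[0.77,-0.49,-0.1],"twist":0,"claw":75},{"translation":[0.77,-0.49,-0.1],"twist":0,"claw":75},{"translation":[0.77,-0.49,-0.1],"twist":0,"claw":75},{"translation":[0.4,-0.3,-0.1],"twist":0,"claw":75},{"translation":[0,0,0],"twist":0,"claw":75},{"translation":[0,0,0],"twist":0,"claw":75}]' 10
cat > packs.py <<'E'
from h import *
import sys
def packs(save,cam='wrist'):
    s=snap(cam,save); hsv=cv2.cvtColor(s['img'],cv2.COLOR_RGB2HSV)
    m=cv2.inRange(hsv,(8,190,190),(22,255,255))
    m=cv2.morphologyEx(m,cv2.MORPH_CLOSE,np.ones((25,25),np.uint8))
    for c in cv2.findContours(m,cv2.RETR_EXTERNAL,cv2.CHAIN_APPROX_NONE)[0]:
        if cv2.contourArea(c)<600: continue
        P=np.array([px2z(s,p[0][1],p[0][0],.1)[:2] for p in c],np.float32)
        (cx,cy),(w,h),a=cv2.minAreaRect(P); a=a if w>h else a+90
        print('px',c.mean(0).round(),'xy',round(cx,4),round(cy,4),'dims',round(max(w,h),4),round(min(w,h),4),'long axis deg',round((a+90)%180-90,1))
    return s
if __name__=='__main__': packs(sys.argv[1])
E
python3 packs.py w1.png; python3 -c "
from h import *
s=snap('wrist')
for d in r.spot_point('pack_a','wrist'): print(d,px2z(s,*d['location'],0))"
```

```text
clock: 2.88
tool_pos: [0.5638, -0.1522, 0.3067]
eef_rot: [0.989, 0.149, 0.0, -0.0]
contact_force: [-0.6, 0.1, -0.4]
opening: 0.749
{'location': [259.9, 303.5], 'confidence': 0.93} [ 4.70149425e-01 -1.57528193e-01 -5.55111512e-17]
{'location': [131.9, 340.1], 'confidence': 0.91} [ 0.61875662 -0.15470487  0.        ]
{'location': [211.9, 379.1], 'confidence': 0.77} [ 0.54892106 -0.22221948  0.        ]
{'location': [28.7, 325.0], 'confidence': 0.62} [ 0.70891074 -0.11059982  0.        ]
{'location': [125.4, 246.1], 'confidence': 0.6} [ 0.59637858 -0.05837133  0.        ]
```

View pics/w1.png

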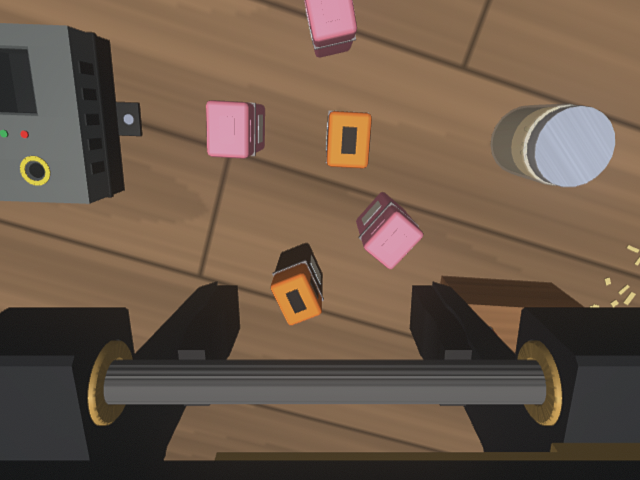

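The wrist view shows orange packs at (140,348) and (298,297), pink ones around them, and the charger with its yellow ring at (170,35). My colour mask found nothing, so I'll widen it.

```bash
python3 -c "
import cv2
i=cv2.cvtColor(cv2.imread('pics/w1.png'),cv2.COLOR_BGR2HSV);print(i[120,340],i[160,365],i[315,305],i[230,60],i[165,30])"
sed -i 's/(8,190,190),(22,255,255)/(11,185,180),(20,255,255)/;s/np.ones((25,25)/np.ones((9,9)/' packs.py; sed -i 's/<600/<400/' packs.py; python3 packs.py w2.png
```

```text
[ 16 175 216] [ 14 181 209] [ 15 181 216] [ 14 103 144] [75  9 58]
px [[293. 296.]] xy 0.468 -0.1542 dims 0.043 0.0329 long axis deg 39.8
px [[345. 136.]] xy 0.6188 -0.1561 dims 0.0435 0.0336 long axis deg 14.1
```

Packs found: A at (0.619,-0.156) with its long axis at 14°, and B at (0.468,-0.154) at 40°. While here I'll plan the A grasp and measure the bays and reset hole.

```bash
python3 - <<'E'
from h import *
go(.6188,-.1561,.20,14.1); print(np.round(r.get_state()['q'],2))
E
```

```text
shift units [1.36 0.42 2.66] jaw now -73.2 q7 -1.2 twist units -14.55 or 15.45
[ 0.3   0.56 -0.18  1.61  0.11  0.99 -1.2 ]
```

```bash
python3 -m jog '[{"translation":[0.68,0.21,0],"twist":0,"claw":75},{"translation":[0.68,0.21,0],"twist":0,"claw":75},{"translation":[0,0,0.2],"twist":-0.97,"claw":75},{"translation":[0,0,0.2],"twist":-0.97,"claw":75},{"translation":[0,0,0.2],"twist":-0.97,"claw":75},{"translation":[0,0,0.2],"twist":-0.97,"claw":75},{"translation":[0,0,0.2],"twist":-0.97,"claw":75},{"translation":[0,0,0.2],"twist":-0.97,"claw":75},{"translation":[0,0,0.2],"twist":-0.97,"claw":75},{"translation":[0,0,0.2],"twist":-0.97,"claw":75},{"translation":[0,0,0.2],"twist":-0.97,"claw":75},{"translation":[0,0,0.2],"twist":-0.97,"claw":75},{"translation":[0,0,0.2],"twist":-0.97,"claw":75},{"translation":[0,0,0.2],"twist":-0.97,"claw":75},{"translation":[0,0,0.2],"twist":-0.97,"claw":75},{"translation":[0,0,0],"twist":-0.97,"claw":75},{"translation":[0,0,0],"twist":-0.97,"claw":75},{"translation":[0,0,0],"twist":0,"claw":75},{"translation":[0,0,0],"twist":0,"claw":75}]'
python3 packs.py w3.png; python3 - <<'E'
from h import *
go(.6188,-.1561,.061,14.1)
E
```

```text
clock: 4.67
tool_pos: [0.6195, -0.1551, 0.2025]
eef_rot: [0.616, 0.788, -0.0, -0.0]
contact_force: [0.5, -0.1, 0.2]
opening: 0.749
px [[321. 232.]] xy 0.6182 -0.155 dims 0.0432 0.0328 long axis deg 14.0
px [[ 76. 171.]] xy 0.4676 -0.1533 dims 0.043 0.0329 long axis deg 39.8
shift units [-0.02 -0.03  3.54] jaw now 14.0 q7 -0.01 twist units -0.02 or 29.98
```

View pics/w3.png

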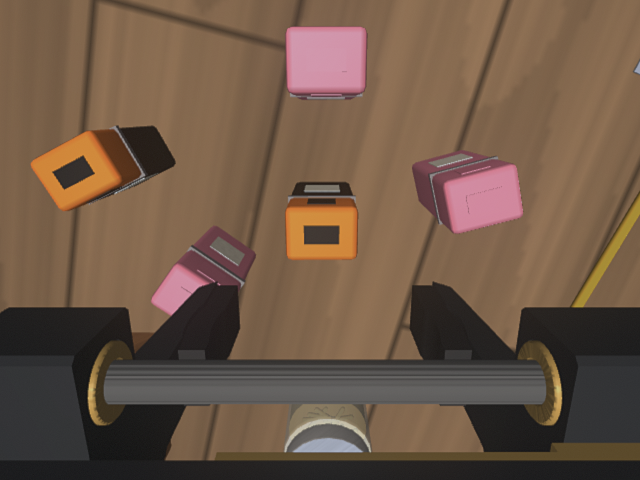

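This is the same pack, 1 mm from the first estimate and aligned between the jaws at (232,321). I'll descend, grip and lift.

```bash
python3 -m jog '[{"translation":[0,0,0.5],"twist":0,"claw":75},{"translation":[0,0,0.7],"twist":0,"claw":75},{"translation":[0,0,0.7],"twist":0,"claw":75},{"translation":[0,0,0.6],"twist":0,"claw":75},{"translation":[0,0,0.5],"twist":0,"claw":75},{"translation":[0,0,0.36],"twist":0,"claw":75},{"translation":[0,0,0.18],"twist":0,"claw":75},{"translation":[0,0,0],"twist":0,"claw":75},{"translation":[0,0,0],"twist":0,"claw":40},{"translation":[0,0,0],"twist":0,"claw":40},{"translation":[0,0,0],"twist":0,"claw":40},{"translation":[0,0,0],"twist":0,"claw":40},{"translation":[0,0,0],"twist":0,"claw":40},{"translation":[0,0,0],"twist":0,"claw":40},{"translation":[0,0,0],"twist":0,"claw":40}]' 25
python3 -m jog '[{"translation":[0,0,-0.2],"twist":0,"claw":40},{"translation":[0,0,-0.5],"twist":0,"claw":40},{"translation":[0,0,-0.7],"twist":0,"claw":40},{"translation":[0,0,-0.7],"twist":0,"claw":40},{"translation":[0,0,-0.7],"twist":0,"claw":40},{"translation":[0,0,-0.6],"twist":0,"claw":40},{"translation":[0,0,-0.4],"twist":0,"claw":40},{"translation":[0,0,0],"twist":0,"claw":40}]'
python3 - <<'E'
from h import *
go(.541,.255,.215,16.6)
E
```

```text
clock: 5.97
tool_pos: [0.6206, -0.154, 0.0623]
eef_rot: [0.614, 0.789, 0.0, 0.001]
contact_force: [-1.0, -0.4, 5.6]
opening: 0.525
clock: 6.63
tool_pos: [0.6225, -0.1534, 0.2173]
eef_rot: [0.614, 0.789, 0.002, 0.003]
contact_force: [1.6, 0.3, -1.7]
opening: 0.526
shift units [10.4   0.54  0.04] jaw now 14.2 q7 0.0 twist units -0.39 or 29.61
```

```bash
python3 -m jog '[{"translation":[0.3,0,-0.2],"twist":0,"claw":40},{"translation":[0.6,0.07,-0.27],"twist":0,"claw":40},{"translation":[0.6,0.07,-0.27],"twist":0,"claw":40},{"translation":[0.6,0.07,-0.27],"twist":0,"claw":40},{"translation":[0.6,0.07,-0.27],"twist":0,"claw":40},{"translation":[0.6,0.07,-0.27],"twist":0,"claw":40},{"translation":[0.6,0.07,-0.27],"twist":0,"claw":40},{"translation":[0.6,0.07,-0.27],"twist":0,"claw":40},{"translation":[0.6,0.07,-0.27],"twist":0,"claw":40},{"translation":[0.6,0.07,-0.27],"twist":-0.2,"claw":40},{"translation":[0.6,0.07,-0.2],"twist":-0.2,"claw":40},{"translation":[0.3,0,0],"twist":0,"claw":40},{"translation":[0,0,0],"twist":0,"claw":40},{"translation":[0,0,0],"twist":0,"claw":40},{"translation":[0,0,0],"twist":0,"claw":40},{"translation":[0,0,0],"twist":0,"claw":40}]'
python3 - <<'E'
from h import *
s=snap('wrist','w4.png')
for k,z in dict(bay0=.03,reset_hole=.075,charger=0,pack_a=0).items():
    for d in r.spot_point(k,'wrist')[:4]: print(k,d,px2z(s,*d['location'],z)[:2].round(4))
E
```

```text
clock: 7.97
tool_pos: [0.5814, 0.1063, 0.3252]
eef_rot: [0.599, 0.801, -0.001, -0.0]
contact_force: [0.4, 0.4, -1.4]
opening: 0.526
bay0 {'location': [21.2, 330.2], 'confidence': 0.96} [0.5431 0.2572]
bay0 {'location': [152.2, 330.5], 'confidence': 0.55} [0.5788 0.1389]
reset_hole {'location': [172.2, 251.6], 'confidence': 0.88} [0.5108 0.1036]
charger {'location': [92.4, 304.1], 'confidence': 0.75} [0.5348 0.1888]
pack_a {'location': [404.9, 231.7], 'confidence': 0.88} [ 0.5488 -0.2197]
pack_a {'location': [257.0, 322.9], 'confidence': 0.87} [0.6067 0.0156]
pack_a {'location': [91.6, 331.1], 'confidence': 0.69} [0.5623 0.1977]
```

View pics/w4.png

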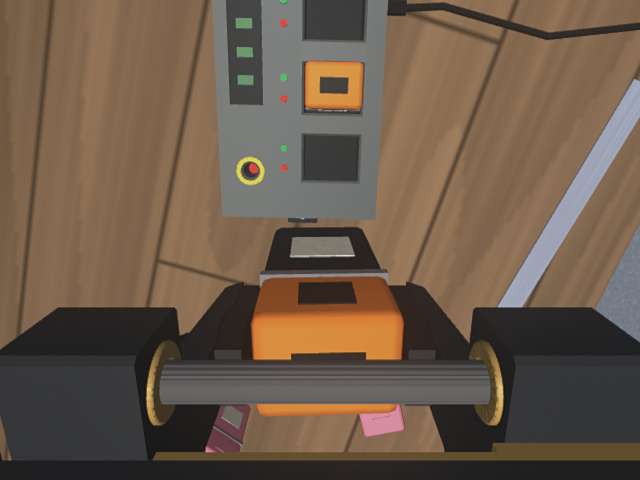

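The wrist view at 0.325 m shows bay2 empty at (158,330), pack_c at (86,334), part of bay0 at (15,335) and the reset ring at (170,250). The held pack is square in the jaws. I'll fit the charger from the edges of bay2 and the yellow ring.

```bash
cat > chg.py <<'E'
from h import *
import sys
def chg(save,seeds):
    s=snap('wrist',save); hsv=cv2.cvtColor(s['img'],cv2.COLOR_RGB2HSV)
    m=cv2.inRange(hsv,(20,140,140),(35,255,255)); c=max(cv2.findContours(m,0,2)[0],key=cv2.contourArea)
    P=np.array([px2z(s,p[0][1],p[0][0],.075)[:2] for p in c],np.float32); print('ring',cv2.minEnclosingCircle(P))
    d=cv2.inRange(hsv,(0,0,0),(180,255,72))
    for (row,col) in seeds:
        n,l,st,_=cv2.connectedComponentsWithStats(d); k=l[row,col]; print('val',hsv[row,col],st[k])
        c=max(cv2.findContours((l==k).astype(np.uint8),0,1)[0],key=cv2.contourArea)
        P=np.array([px2z(s,p[0][1],p[0][0],.075)[:2] for p in c],np.float32)
        print('bay rim',cv2.minAreaRect(P))
    return s
if __name__=='__main__': chg(sys.argv[1],eval(sys.argv[2]))
E
python3 chg.py w5.png '[(158,330)]'; python3 -c "
from h import *
go(.56,.18,.30)"
```

```text
ring ((0.5087786912918091, 0.10446161776781082), 0.013023629784584045)
val [ 0  4 59] [ 302  137   56   46 2477]
bay rim ((0.5786020755767822, 0.137567400932312), (0.05168536305427551, 0.041764289140701294), 15.694390296936035)
shift units [ 1.87 -0.    0.65] jaw now 16.6 q7 -0.33
```

Ring radius is 13.0 mm and the pocket is 51.7×41.8 mm. The ring-to-bay vector is 76.2/13.0 mm against the expected y difference of 13 mm, so yaw is 15.7°. That gives bay2 at (0.5786,0.1376), bay0 at (0.5450,0.2570) and the reset hole at (0.5088,0.1045).

```bash
python3 -c "
from h import *
go(.5786,.1376,.16,15.7)"
```

```text
shift units [0.72 0.14 4.15] jaw now 16.6 q7 -0.33 twist units -29.85 or 0.15
```

```bash
python3 -m jog '[{"translation":[0.36,0.07,0.1],"twist":0.15,"claw":40},{"translation":[0.36,0.07,0.3],"twist":0,"claw":40},{"translation":[0,0,0.7],"twist":0,"claw":40},{"translation":[0,0,0.8],"twist":0,"claw":40},{"translation":[0,0,0.8],"twist":0,"claw":40},{"translation":[0,0,0.7],"twist":0,"claw":40},{"translation":[0,0,0.5],"twist":0,"claw":40},{"translation":[0,0,0.25],"twist":0,"claw":40},{"translation":[0,0,0],"twist":0,"claw":40},{"translation":[0,0,0],"twist":0,"claw":40},{"translation":[0,0,0],"twist":0,"claw":40},{"translation":[0,0,0],"twist":0,"claw":40}]'
python3 - <<'E'
from h import *
s=snap('wrist','w6.png'); go(.5786,.1376,.15,15.7)
M=R.from_euler('z',15.7,degrees=True).as_matrix(); t=r.get_state()['tool_pos']; 
i=cv2.imread('pics/w6.png')
B=np.array([.5786,.1376,0])
def draw(c,z,a,b,col):
    p=[proj(s,c+M@np.array([x,y,z]))[::-1] for x,y in((-a,-b),(a,-b),(a,b),(-a,b))]
    cv2.polylines(i,[np.int32(np.round(np.array(p)*16))],True,col,1,cv2.LINE_AA,4)
draw(B,.075,.026,.021,(0,255,0)); T=np.array([t[0],t[1],0])
draw(T,t[2]+.038,.023,.018,(255,0,0)); draw(T,t[2]-.062,.023,.018,(255,255,0))
cv2.imwrite('pics/w6o.png',i)
E
```

```text
clock: 9.27
tool_pos: [0.5797, 0.1386, 0.162]
eef_rot: [0.604, 0.797, 0.001, 0.001]
contact_force: [0.8, 1.0, -1.3]
opening: 0.524
shift units [-0.01 -0.03  0.3 ] jaw now 15.7 q7 -0.53 twist units -29.99 or 0.01
```

View pics/w6o.png

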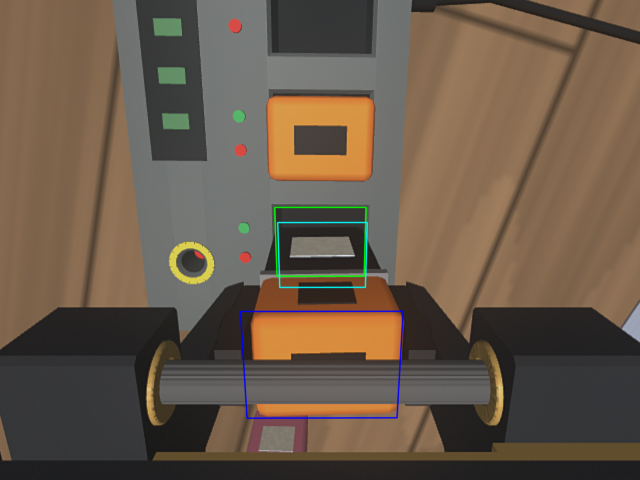

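The overlay agrees with the picture: the green bay rim lies on the pocket edge at rows 207–280, and the predicted pack outline lies over the pack. Lowering gently now.

```bash
python3 -m jog '[{"translation":[0,-0.03,0.1],"twist":0,"claw":40},{"translation":[0,0,0.12],"twist":0,"claw":40},{"translation":[0,0,0.12],"twist":0,"claw":40},{"translation":[0,0,0.12],"twist":0,"claw":40},{"translation":[0,0,0.12],"twist":0,"claw":40},{"translation":[0,0,0.12],"twist":0,"claw":40},{"translation":[0,0,0.12],"twist":0,"claw":40},{"translation":[0,0,0.1],"twist":0,"claw":40},{"translation":[0,0,0],"twist":0,"claw":40}]'
```

```text
clock: 10.07
tool_pos: [0.5775, 0.1378, 0.1226]
eef_rot: [0.604, 0.797, -0.0, -0.0]
contact_force: [1.1, 0.5, -2.0]
opening: 0.524
```

```bash
python3 -m jog '[{"translation":[0,0,0.1],"twist":0,"claw":40},{"translation":[0,0,0.1],"twist":0,"claw":40},{"translation":[0,0,0.1],"twist":0,"claw":40},{"translation":[0,0,0.1],"twist":0,"claw":40},{"translation":[0,0,0.1],"twist":0,"claw":40},{"translation":[0,0,0.08],"twist":0,"claw":40},{"translation":[0,0,0.05],"twist":0,"claw":40},{"translation":[0,0,0.04],"twist":0,"claw":40},{"translation":[0,0,0.03],"twist":0,"claw":40},{"translation":[0,0,0],"twist":0,"claw":40}]'
```

```text
clock: 10.9
tool_pos: [0.5775, 0.1378, 0.0953]
eef_rot: [0.604, 0.797, -0.0, 0.0]
contact_force: [0.4, -0.5, -2.4]
opening: 0.522
```

```bash
python3 -m jog '[{"translation":[0,0,0.03],"twist":0,"claw":40},{"translation":[0,0,0.03],"twist":0,"claw":40},{"translation":[0,0,0.03],"twist":0,"claw":40},{"translation":[0,0,0],"twist":0,"claw":40},{"translation":[0,0,0],"twist":0,"claw":40}]'
```

```text
clock: 11.32
tool_pos: [0.5775, 0.1378, 0.0923]
eef_rot: [0.604, 0.797, -0.0, 0.0]
contact_force: [-0.8, -0.8, 2.1]
opening: 0.523
```

The upward force jumped about 4.5 N at the expected height of 0.0923, so the pack is on the floor. Releasing and rising.

```bash
python3 -m jog '[{"translation":[0,0,0.02],"twist":0,"claw":40},{"translation":[0,0,0],"twist":0,"claw":54},{"translation":[0,0,0],"twist":0,"claw":60},{"translation":[0,0,0],"twist":0,"claw":75},{"translation":[0,0,0],"twist":0,"claw":75},{"translation":[0,0,-0.2],"twist":0,"claw":75},{"translation":[0,0,-0.6],"twist":0,"claw":75},{"translation":[0,0,-0.8],"twist":0,"claw":75},{"translation":[0,0,-0.8],"twist":0,"claw":75},{"translation":[0,0,-0.8],"twist":0,"claw":75},{"translation":[0,0,-0.4],"twist":0,"claw":75},{"translation":[0,0,0],"twist":0,"claw":75},{"translation":[0,0,0],"twist":0,"claw":75}]'
python3 - <<'E'
from h import *
import packs
s=packs.packs('w7.png')
go(.468,-.1535,.20,39.8)
E
sed -i "s/,\.1)\[:2\] for/,Zt)[:2] for/;s/^import sys/import sys\nZt=.1/" packs.py
python3 - <<'E'
import packs
packs.Zt=.13; packs.packs('w8.png')
E
```

```text
clock: 12.4
tool_pos: [0.578, 0.1378, 0.2362]
eef_rot: [0.604, 0.797, 0.001, 0.001]
contact_force: [-0.1, -0.9, -1.4]
opening: 0.749
shift units [-6.26 -4.6   0.88] jaw now 15.7 q7 -0.46 twist units -4.01 or 25.99
px [[320. 232.]] xy 0.5758 0.1367 dims 0.0431 0.0331 long axis deg 14.2
```

Pack A's top fits the z=0.13 plane (43×33 mm, the same as on the bench), so it is seated, within 3 mm of the bay centre. Now pack B.

```bash
python3 -m jog '[{"translation":[-0.3,-0.2,0],"twist":0,"claw":75},{"translation":[-0.66,-0.49,0],"twist":0,"claw":75},{"translation":[-0.66,-0.49,0],"twist":0,"claw":75},{"translation":[-0.66,-0.49,0],"twist":0,"claw":75},{"translation":[-0.66,-0.49,0],"twist":0,"claw":75},{"translation":[-0.66,-0.49,0],"twist":0,"claw":75},{"translation":[-0.66,-0.49,0],"twist":0,"claw":75},{"translation":[-0.66,-0.49,0],"twist":0,"claw":75},{"translation":[-0.66,-0.49,0],"twist":0,"claw":75},{"translation":[-0.66,-0.48,0],"twist":0,"claw":75},{"translation":[0,0,0.1],"twist":-0.5,"claw":75},{"translation":[0,0,0.2],"twist":-0.9,"claw":75},{"translation":[0,0,0.2],"twist":-0.9,"claw":75},{"translation":[0,0,0.2],"twist":-0.9,"claw":75},{"translation":[0,0,0.2],"twist":-0.8,"claw":75},{"translation":[0,0,0],"twist":0,"claw":75},{"translation":[0,0,0],"twist":0,"claw":75},{"translation":[0,0,0],"twist":0,"claw":75}]'
python3 packs.py w9.png;  python3 - <<'E'
from h import *
go(.468,-.1535,.061,39.8)
E
```

```text
clock: 14.0
tool_pos: [0.4677, -0.1527, 0.199]
eef_rot: [0.426, 0.905, -0.0, -0.0]
contact_force: [0.2, -0.3, 0.3]
opening: 0.752
px [[319. 233.]] xy 0.4654 -0.1536 dims 0.0433 0.033 long axis deg 39.6
shift units [-0.02 -0.01  3.46] jaw now 39.6 q7 0.26 twist units -0.03 or 29.97
```

```bash
python3 -m jog '[{"translation":[-0.02,-0.02,0.5],"twist":0,"claw":75},{"translation":[0,0,0.7],"twist":0,"claw":75},{"translation":[0,0,0.7],"twist":0,"claw":75},{"translation":[0,0,0.6],"twist":0,"claw":75},{"translation":[0,0,0.5],"twist":0,"claw":75},{"translation":[0,0,0.3],"twist":0,"claw":75},{"translation":[0,0,0.15],"twist":0,"claw":75},{"translation":[0,0,0],"twist":0,"claw":75},{"translation":[0,0,0],"twist":0,"claw":40},{"translation":[0,0,0],"twist":0,"claw":40},{"translation":[0,0,0],"twist":0,"claw":40},{"translation":[0,0,0],"twist":0,"claw":40},{"translation":[0,0,0],"twist":0,"claw":40},{"translation":[0,0,0],"twist":0,"claw":40},{"translation":[0,0,0],"twist":0,"claw":40}]' 25
python3 -m jog '[{"translation":[0,0,-0.2],"twist":0,"claw":40},{"translation":[0,0,-0.5],"twist":0,"claw":40},{"translation":[0,0,-0.7],"twist":0,"claw":40},{"translation":[0,0,-0.8],"twist":0.5,"claw":40},{"translation":[0,0,-0.8],"twist":0.8,"claw":40},{"translation":[0,0,-0.7],"twist":0.9,"claw":40},{"translation":[0,0,-0.5],"twist":0.9,"claw":40},{"translation":[0,0,-0.2],"twist":0.9,"claw":40},{"translation":[0,0,0],"twist":0,"claw":40},{"translation":[0,0,0],"twist":0,"claw":40}]'
python3 - <<'E'
from h import *
go(.545,.257,.235,15.7)
E
```

```text
clock: 15.3
tool_pos: [0.4681, -0.1543, 0.0619]
eef_rot: [0.425, 0.905, -0.0, 0.001]
contact_force: [-1.7, -1.1, 6.7]
opening: 0.52
clock: 16.13
tool_pos: [0.4678, -0.1535, 0.2374]
eef_rot: [0.602, 0.798, -0.0, 0.0]
contact_force: [-0.2, 1.1, -4.0]
opening: 0.526
shift units [9.34 4.67 0.06] jaw now 15.9 q7 -0.01 twist units -29.96 or 0.04
```

```bash
python3 -m jog '[{"translation":[0.3,0.15,0],"twist":0,"claw":40},{"translation":[0.6,0.3,0],"twist":0,"claw":40},{"translation":[0.72,0.36,0],"twist":0,"claw":40},{"translation":[0.72,0.36,0],"twist":0,"claw":40},{"translation":[0.72,0.36,0],"twist":0,"claw":40},{"translation":[0.72,0.36,0],"twist":0,"claw":40},{"translation":[0.72,0.36,0],"twist":0,"claw":40},{"translation":[0.72,0.36,0],"twist":0,"claw":40},{"translation":[0.72,0.36,0],"twist":0,"claw":40},{"translation":[0.72,0.36,0],"twist":0,"claw":40},{"translation":[0.72,0.36,0],"twist":0,"claw":40},{"translation":[0.72,0.36,0],"twist":0,"claw":40},{"translation":[0.72,0.36,0],"twist":0,"claw":40},{"translation":[0.5,0.25,0],"twist":0,"claw":40},{"translation":[0.1,0,0],"twist":0,"claw":40},{"translation":[0,0,0],"twist":0,"claw":40},{"translation":[0,0,0],"twist":0,"claw":40}]'
python3 - <<'E'
from h import *
go(.545,.257,.162,15.7)
E
```

```text
clock: 17.55
tool_pos: [0.5444, 0.2582, 0.2356]
eef_rot: [0.603, 0.798, -0.002, -0.0]
contact_force: [0.2, -0.6, -2.3]
opening: 0.524
shift units [-0.03  0.01  1.84] jaw now 15.8 q7 -0.65 twist units -29.98 or 0.02
```

```bash
python3 -m jog '[{"translation":[-0.03,0.01,0.2],"twist":0,"claw":40},{"translation":[0,0,0.4],"twist":0,"claw":40},{"translation":[0,0,0.5],"twist":0,"claw":40},{"translation":[0,0,0.4],"twist":0,"claw":40},{"translation":[0,0,0.25],"twist":0,"claw":40},{"translation":[0,0,0.09],"twist":0,"claw":40},{"translation":[0,0,0],"twist":0,"claw":40},{"translation":[0,0,0],"twist":0,"claw":40},{"translation":[0,0,0],"twist":0,"claw":40}]'
python3 - <<'E'
from h import *
s=snap('wrist','w10.png'); go(.545,.257,.092,15.7)
M=R.from_euler('z',15.7,degrees=True).as_matrix(); t=r.get_state()['tool_pos']; 
i=cv2.imread('pics/w10.png')
def draw(c,z,a,b,col):
    p=[proj(s,c+M@np.array([x,y,z]))[::-1] for x,y in((-a,-b),(a,-b),(a,b),(-a,b))]
    cv2.polylines(i,[np.int32(np.round(np.array(p)*16))],True,col,1,cv2.LINE_AA,4)
draw(np.array([.545,.257,0]),.075,.026,.021,(0,255,0)); T=np.array([t[0],t[1],0])
draw(T,t[2]+.038,.023,.018,(255,0,0)); draw(T,t[2]-.062,.023,.018,(255,255,0))
cv2.imwrite('pics/w10o.png',i)
E
```

```text
clock: 18.3
tool_pos: [0.5465, 0.2589, 0.1645]
eef_rot: [0.604, 0.797, 0.001, 0.0]
contact_force: [-1.1, 0.5, -2.1]
opening: 0.524
shift units [-0.04 -0.05  1.81] jaw now 15.7 q7 -0.72 twist units -29.99 or 0.01
```

View pics/w10o.png

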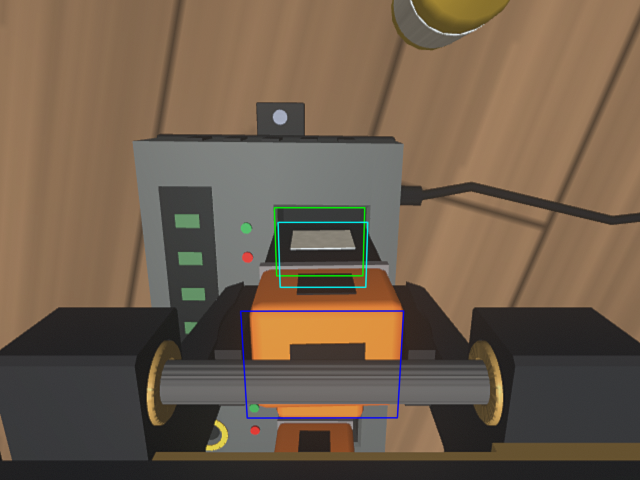

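The bay0 rim overlay is within about 1 mm (top edge at row 206, columns 275–369). The pack sits about 1 mm toward the camera, so I'll correct for that and lower.

```bash
python3 -m jog '[{"translation":[-0.06,-0.02,0.1],"twist":0,"claw":40},{"translation":[0,0,0.12],"twist":0,"claw":40},{"translation":[0,0,0.12],"twist":0,"claw":40},{"translation":[0,0,0.12],"twist":0,"claw":40},{"translation":[0,0,0.12],"twist":0,"claw":40},{"translation":[0,0,0.12],"twist":0,"claw":40},{"translation":[0,0,0.12],"twist":0,"claw":40},{"translation":[0,0,0.12],"twist":0,"claw":40},{"translation":[0,0,0.04],"twist":0,"claw":40},{"translation":[0,0,0],"twist":0,"claw":40}]'
```

```text
clock: 19.18
tool_pos: [0.5455, 0.256, 0.1237]
eef_rot: [0.603, 0.797, -0.0, -0.0]
contact_force: [0.0, 0.2, -2.4]
opening: 0.523
```

Inside by about 13 mm with no contact force. Continuing down.

```bash
python3 -m jog '[{"translation":[0,0,0.1],"twist":0,"claw":40},{"translation":[0,0,0.1],"twist":0,"claw":40},{"translation":[0,0,0.1],"twist":0,"claw":40},{"translation":[0,0,0.1],"twist":0,"claw":40},{"translation":[0,0,0.1],"twist":0,"claw":40},{"translation":[0,0,0.08],"twist":0,"claw":40},{"translation":[0,0,0.05],"twist":0,"claw":40},{"translation":[0,0,0.05],"twist":0,"claw":40},{"translation":[0,0,0.03],"twist":0,"claw":40},{"translation":[0,0,0.03],"twist":0,"claw":40},{"translation":[0,0,0.03],"twist":0,"claw":40},{"translation":[0,0,0],"twist":0,"claw":40},{"translation":[0,0,0],"twist":0,"claw":40}]'
```

```text
clock: 20.27
tool_pos: [0.5458, 0.2561, 0.0935]
eef_rot: [0.604, 0.797, 0.0, 0.0]
contact_force: [0.8, 0.1, -1.7]
opening: 0.519
```

```bash
python3 -m jog '[{"translation":[0,0,0.03],"twist":0,"claw":40},{"translation":[0,0,0.03],"twist":0,"claw":40},{"translation":[0,0,0],"twist":0,"claw":40},{"translation":[0,0,0],"twist":0,"claw":40}]'
```

```text
clock: 20.6
tool_pos: [0.546, 0.2563, 0.0919]
eef_rot: [0.604, 0.797, 0.0, 0.0]
contact_force: [-2.9, -1.0, 4.6]
opening: 0.523
```

On the floor (about 6 N step). Releasing, rising and checking.

```bash
python3 -m jog '[{"translation":[0,0,0],"twist":0,"claw":54},{"translation":[0,0,0],"twist":0,"claw":60},{"translation":[0,0,0],"twist":0,"claw":75},{"translation":[0,0,0],"twist":0,"claw":75},{"translation":[0,0,-0.2],"twist":0,"claw":75},{"translation":[0,0,-0.6],"twist":0,"claw":75},{"translation":[0,0,-0.8],"twist":0,"claw":75},{"translation":[0,0,-0.9],"twist":0,"claw":75},{"translation":[0,0,-0.9],"twist":0,"claw":75},{"translation":[-0.4,0,-0.9],"twist":0,"claw":75},{"translation":[-0.8,0,-0.9],"twist":0,"claw":75},{"translation":[-0.7,0,-0.4],"twist":0,"claw":75},{"translation":[-0.4,0,0],"twist":0,"claw":75},{"translation":[0,0,0],"twist":0,"claw":75},{"translation":[0,0,0],"twist":0,"claw":75}]'
python3 - <<'E'
import packs
from h import *
packs.Zt=.13; packs.packs('w11.png'); go(.476,-.35,.30)
E
```

```text
clock: 21.85
tool_pos: [0.5696, 0.1709, 0.3106]
eef_rot: [0.604, 0.797, 0.0, 0.0]
contact_force: [1.2, 0.6, -0.1]
opening: 0.748
shift units [-11.94  -5.79   0.25] jaw now 15.8 q7 -0.46
```

View pics/w11.png

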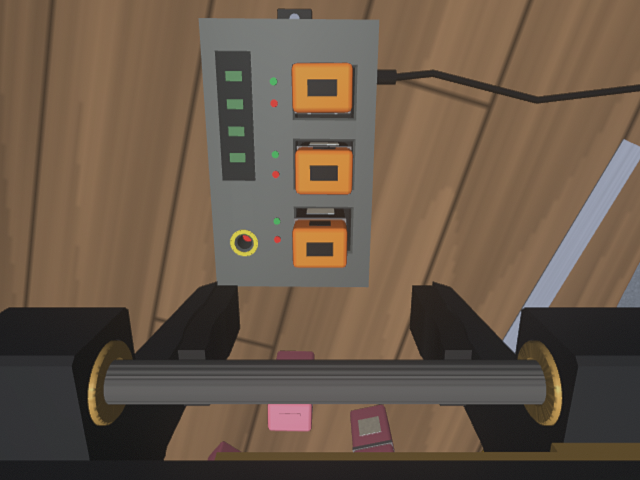

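All three packs stand in the bays at (87,323), (170,323) and (243,320), and their tops look level with pack_c's. The mask was too strict at this range, so I'll re-measure against pack_c as the reference.

```bash
sed -i 's/(11,185,180)/(11,165,170)/' packs.py; python3 - <<'E'
import packs
from h import *
packs.Zt=.13; packs.packs('w12.png')
i=cv2.imread('pics/w12.png'); 
b=np.array([.5786,.1376]); u=np.array([-.2706,.9627])
print([ (b+u*.062*k).round(4) for k in range(3)])
E
```

```text
px [[319. 250.]] xy 0.5759 0.1365 dims 0.0435 0.0329 long axis deg 15.8
px [[324. 174.]] xy 0.5623 0.1975 dims 0.0436 0.0328 long axis deg 15.8
px [[322.  89.]] xy 0.5444 0.2573 dims 0.0435 0.0329 long axis deg 15.8
[array([0.5786, 0.1376]), array([0.5618, 0.1973]), array([0.545, 0.257])]
```

Sizes and angles of all three are identical, so heights match pack_c; A is 2.6 mm, B 0.6 mm and C 0.5 mm from their bay centres. Now to the punch.

```bash
python3 -m jog '[{"translation":[-0.4,-0.2,0],"twist":0,"claw":45},{"translation":[-0.8,-0.39,0],"twist":0,"claw":45},{"translation":[-0.8,-0.39,0],"twist":0,"claw":45},{"translation":[-0.8,-0.39,0],"twist":0,"claw":45},{"translation":[-0.8,-0.39,0],"twist":0,"claw":45},{"translation":[-0.8,-0.39,0],"twist":0,"claw":45},{"translation":[-0.8,-0.39,0],"twist":0,"claw":45},{"translation":[-0.8,-0.39,0],"twist":0,"claw":45},{"translation":[-0.8,-0.39,0],"twist":0,"claw":45},{"translation":[-0.8,-0.39,0],"twist":0,"claw":45},{"translation":[-0.8,-0.39,0],"twist":0,"claw":45},{"translation":[-0.8,-0.39,0],"twist":0,"claw":45},{"translation":[-0.8,-0.39,0],"twist":0,"claw":45},{"translation":[-0.8,-0.39,0],"twist":0,"claw":45},{"translation":[-0.8,-0.39,0],"twist":0,"claw":45},{"translation":[-0.4,-0.2,0.2],"twist":0,"claw":45},{"translation":[0,0,0],"twist":0,"claw":45},{"translation":[0,0,0],"twist":0,"claw":45},{"translation":[0,0,0],"twist":0,"claw":45}]'
cat > pun.py <<'E'
from h import *
import sys
s=snap('wrist',sys.argv[1]); print(r.get_state()['tool_pos'])
for k,z in dict(punch_grip=.11,block=0,centre_punch=.03,punch=.005).items():
    for d in r.spot_point(k,'wrist')[:3]: print(k,d,px2z(s,*d['location'],z)[:2].round(4))
    if 'g' not in k: 
        for d in r.spot_in(k,'wrist')[:2]: print(k,d)
E
python3 pun.py w13.png
```

```text
clock: 23.53
tool_pos: [0.4755, -0.3506, 0.3019]
eef_rot: [0.602, 0.799, 0.001, -0.001]
contact_force: [0.3, 1.3, 1.0]
opening: 0.452
[ 0.47563976 -0.3506331   0.30228762]
punch_grip {'location': [202.5, 327.3], 'confidence': 0.96} [ 0.4785 -0.3484]
punch_grip {'location': [222.5, 491.8], 'confidence': 0.62} [ 0.6155 -0.327 ]
block {'location': [210.2, 323.3], 'confidence': 0.89} [ 0.4839 -0.3796]
block {'rect': [289.1, 151.6, 359.9, 296.5], 'confidence': 0.84}
centre_punch {'location': [253.8, 322.0], 'confidence': 0.93} [ 0.4937 -0.4188]
centre_punch {'rect': [316.5, 259.8, 331.6, 309.1], 'confidence': 0.59}
punch {'location': [183.3, 325.6], 'confidence': 0.71} [ 0.4779 -0.3496]
punch {'location': [212.4, 322.7], 'confidence': 0.56} [ 0.4836 -0.3811]
punch {'rect': [317.8, 189.3, 334.3, 223.5], 'confidence': 0.94}
```

View pics/w13.png

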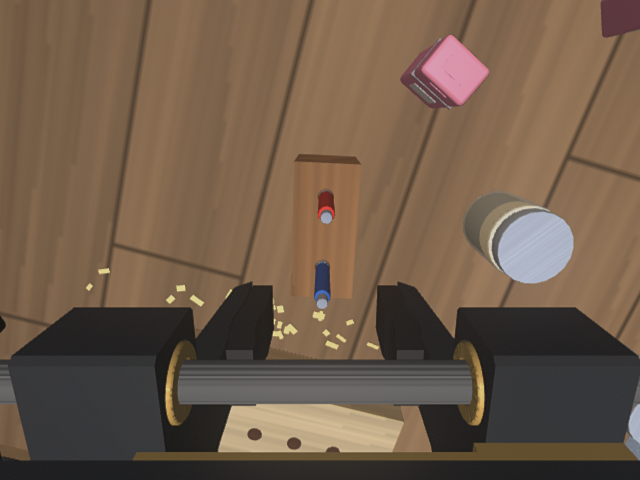

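The red punch (head at (216,326)) stands in the block's near hole, and the blue one (head at (302,322)) is behind it along the image's vertical. So the jaw direction is already clear of the blue punch.

```bash
python3 - <<'E'
from h import *
s=snap('wrist')
print(px2z(s,217,326,.155),px2z(s,303,322,.155))
h=px2z(s,217,326,.155)
go(.478,-.349,.175); go(h[0],h[1],.175)
E
```

```text
[ 0.47669453 -0.35339345  0.155     ] [ 0.49228274 -0.41963087  0.155     ]
shift units [0.09 0.12 3.19] jaw now 15.8 q7 0.46 
shift units [-0.01  0.06  3.19] jaw now 15.8 q7 0.46
```

```bash
python3 -m jog '[{"translation":[0.02,0.08,0.4],"twist":0,"claw":45},{"translation":[0,0,0.7],"twist":0,"claw":45},{"translation":[0,0,0.7],"twist":0,"claw":45},{"translation":[0,0,0.7],"twist":0,"claw":45},{"translation":[0,0,0.6],"twist":0,"claw":45},{"translation":[0,0,0.3],"twist":0,"claw":45},{"translation":[0,0,0],"twist":0,"claw":45},{"translation":[0,0,0],"twist":0,"claw":45}]'
python3 - <<'E'
from h import *
s=snap('wrist','w14.png'); t=r.get_state()['tool_pos']; print(proj(s,[t[0],t[1],.155]),proj(s,[.477,-.352,.155]))
hsv=cv2.cvtColor(s['img'],cv2.COLOR_RGB2HSV); m=cv2.inRange(hsv,(0,150,80),(6,255,255))|cv2.inRange(hsv,(174,150,80),(180,255,255))
c=max(cv2.findContours(m,0,2)[0],key=cv2.contourArea); print(cv2.boundingRect(c),cv2.minAreaRect(c))
go(.477,-.352,.094)
E
```

```text
clock: 24.65
tool_pos: [0.4775, -0.3522, 0.1666]
eef_rot: [0.604, 0.797, 0.0, 0.0]
contact_force: [0.0, -1.0, 1.0]
opening: 0.448
(np.float64(296.442448611847), np.float64(323.6658832438386)) (np.float64(294.7018628981), np.float64(321.3313868617767))
(310, 229, 29, 59) ((324.0, 258.0), (58.0, 28.0), 90.0)
shift units [ 0.02 -0.03  1.84] jaw now 15.7 q7 0.33
```

Aligned: the sleeve is centred on column 324, against 324 for the TCP axis. Descending, gripping and drawing it out.

```bash
python3 -m jog '[{"translation":[0,0,0.3],"twist":0,"claw":45},{"translation":[0,0,0.5],"twist":0,"claw":45},{"translation":[0,0,0.5],"twist":0,"claw":45},{"translation":[0,0,0.35],"twist":0,"claw":45},{"translation":[0,0,0.15],"twist":0,"claw":45},{"translation":[0,0,0],"twist":0,"claw":45},{"translation":[0,0,0],"twist":0,"claw":5},{"translation":[0,0,0],"twist":0,"claw":5},{"translation":[0,0,0],"twist":0,"claw":5},{"translation":[0,0,0],"twist":0,"claw":5},{"translation":[0,0,0],"twist":0,"claw":5},{"translation":[0,0,0],"twist":0,"claw":5},{"translation":[0,0,0],"twist":0,"claw":5}]' 40
```

```text
clock: 25.78
tool_pos: [0.4775, -0.3526, 0.095]
eef_rot: [0.604, 0.797, -0.0, 0.001]
contact_force: [-1.6, 0.3, 5.6]
opening: 0.136
```

```bash
python3 -m jog '[{"translation":[0,0,-0.15],"twist":0,"claw":5},{"translation":[0,0,-0.25],"twist":0,"claw":5},{"translation":[0,0,-0.3],"twist":0,"claw":5},{"translation":[0,0,-0.3],"twist":0,"claw":5},{"translation":[0,0,-0.3],"twist":0,"claw":5},{"translation":[0,0,-0.3],"twist":0,"claw":5},{"translation":[0,0,-0.4],"twist":0,"claw":5},{"translation":[0,0,-0.5],"twist":0,"claw":5},{"translation":[0,0,-0.6],"twist":0,"claw":5},{"translation":[0,0,-0.6],"twist":0,"claw":5},{"translation":[0,0,-0.5],"twist":0,"claw":5},{"translation":[0,0,-0.3],"twist":0,"claw":5},{"translation":[0,0,0],"twist":0,"claw":5},{"translation":[0,0,0],"twist":0,"claw":5}]'
python3 - <<'E'
from h import *
go(.5088,.1045,.27,15.7)
E
```

```text
clock: 26.95
tool_pos: [0.4771, -0.3522, 0.2751]
eef_rot: [0.604, 0.797, -0.0, 0.001]
contact_force: [-0.6, 0.3, -1.3]
opening: 0.138
shift units [10.77  3.86  0.12] jaw now 15.8 q7 0.43 twist units -29.99 or 0.01
```

```bash
python3 -m jog '[{"translation":[0.35,0.13,0],"twist":0,"claw":5},{"translation":[0.7,0.25,0],"twist":0,"claw":5},{"translation":[0.76,0.27,0],"twist":0,"claw":5},{"translation":[0.76,0.27,0],"twist":0,"claw":5},{"translation":[0.76,0.27,0],"twist":0,"claw":5},{"translation":[0.76,0.27,0],"twist":0,"claw":5},{"translation":[0.76,0.27,0],"twist":0,"claw":5},{"translation":[0.76,0.27,0],"twist":0,"claw":5},{"translation":[0.76,0.27,0],"twist":0,"claw":5},{"translation":[0.76,0.27,0],"twist":0,"claw":5},{"translation":[0.76,0.27,0],"twist":0,"claw":5},{"translation":[0.76,0.27,0],"twist":0,"claw":5},{"translation":[0.76,0.28,0],"twist":0,"claw":5},{"translation":[0.76,0.28,0.2],"twist":0,"claw":5},{"translation":[0.4,0.2,0.5],"twist":0,"claw":5},{"translation":[0.2,0.05,0.5],"twist":0,"claw":5},{"translation":[0,0,0.5],"twist":0,"claw":5},{"translation":[0,0,0.2],"twist":0,"claw":5},{"translation":[0,0,0],"twist":0,"claw":5},{"translation":[0,0,0],"twist":0,"claw":5}]'
python3 -m jog '[{"translation":[0,0,0],"twist":0,"claw":5},{"translation":[0,0,0],"twist":0,"claw":5}]'
python3 - <<'E'
from h import *
s=snap('wrist','w15.png'); t=r.get_state()['tool_pos']; go(.5088,.1045,.175,15.7)
hsv=cv2.cvtColor(s['img'],cv2.COLOR_RGB2HSV)
m=cv2.inRange(hsv,(20,140,140),(35,255,255)); c=max(cv2.findContours(m,0,2)[0],key=cv2.contourArea)
P=np.array([px2z(s,p[0][1],p[0][0],.075)[:2] for p in c],np.float32); print('ring',cv2.minEnclosingCircle(P),'px',cv2.boundingRect(c))
print('tip pred',proj(s,[t[0],t[1],t[2]-.09]),'hole',proj(s,[.5088,.1045,.075]))
for k in('punch_tip','reset_hole','punch_grip'):
    print(k,[(d['location'],d['confidence']) for d in r.spot_point(k,'wrist')[:2]])
i=cv2.imread('pics/w15.png'); cv2.imwrite('pics/w15c.png',cv2.resize(i[140:360,210:450],None,fx=3,fy=2.7))
E
```

```text
clock: 28.62
tool_pos: [0.5096, 0.104, 0.1979]
eef_rot: [0.604, 0.797, -0.001, -0.0]
contact_force: [0.1, -0.4, -0.6]
opening: 0.135
clock: 28.78
tool_pos: [0.5106, 0.1044, 0.1992]
eef_rot: [0.604, 0.797, 0.001, 0.001]
contact_force: [-0.0, -0.5, -1.0]
opening: 0.133
shift units [ 0.01 -0.04  0.61] jaw now 15.7 q7 -0.52 twist units -0.0 or 30.0
ring ((0.5088088512420654, 0.10477553308010101), 0.01326676458120346) px (301, 205, 39, 37)
tip pred (np.float64(239.3842825072158), np.float64(322.5073001998451)) hole (np.float64(223.6578397132239), np.float64(320.05489093065364))
punch_tip [([239.6, 327.0], 0.69), ([214.8, 317.0], 0.51)]
reset_hole [([221.5, 325.2], 0.58)]
punch_grip [([321.0, 325.1], 0.62)]
```

View pics/w15c.png

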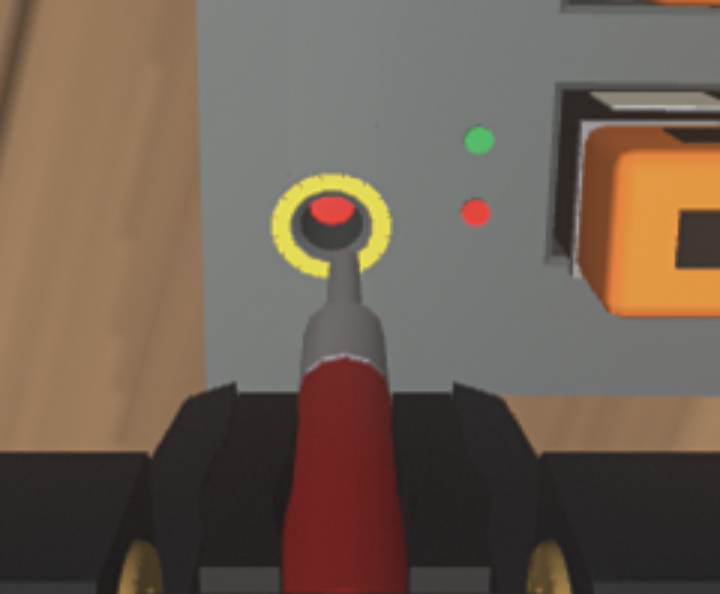

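The crop shows the pin tip at about full-picture (236,325), above the ring, with the hole centre at (223.5,320). That puts the tip about 3 mm to tool +y of the hole axis and 1 mm to +x. I'll correct, lower to just above the deck and recheck.

```bash
python3 -m jog '[{"translation":[-0.02,-0.075,0],"twist":0,"claw":5},{"translation":[0,0,0.15],"twist":0,"claw":5},{"translation":[0,0,0.2],"twist":0,"claw":5},{"translation":[0,0,0.2],"twist":0,"claw":5},{"translation":[0,0,0.15],"twist":0,"claw":5},{"translation":[0,0,0],"twist":0,"claw":5},{"translation":[0,0,0],"twist":0,"claw":5},{"translation":[0,0,0],"twist":0,"claw":5},{"translation":[0,0,0],"twist":0,"claw":5}]'
python3 - <<'E'
from h import *
s=snap('wrist','w16.png'); t=r.get_state()['tool_pos']
hsv=cv2.cvtColor(s['img'],cv2.COLOR_RGB2HSV)
m=cv2.inRange(hsv,(20,140,140),(35,255,255)); c=max(cv2.findContours(m,0,2)[0],key=cv2.contourArea)
P=np.array([px2z(s,p[0][1],p[0][0],.075)[:2] for p in c],np.float32); print('ring',cv2.minEnclosingCircle(P),'px',cv2.boundingRect(c))
print(t,'tip pred',proj(s,[t[0],t[1],t[2]-.09]),'hole',proj(s,[.5088,.1045,.075]))
i=cv2.imread('pics/w16.png'); cv2.imwrite('pics/w16c.png',cv2.resize(i[190:320,250:400],None,fx=5,fy=4.6))
E
```

```text
clock: 29.73
tool_pos: [0.5075, 0.1032, 0.1705]
eef_rot: [0.604, 0.797, 0.0, 0.0]
contact_force: [0.1, -1.0, -1.1]
opening: 0.138
ring ((0.5087600350379944, 0.10470426827669144), 0.013249206356704235) px (304, 214, 44, 41)
[0.50755802 0.10317464 0.17053279] tip pred (np.float64(239.66461142007685), np.float64(322.7971078812932)) hole (np.float64(235.48432648201575), np.float64(325.40312827196556))
```

View pics/w16c.png

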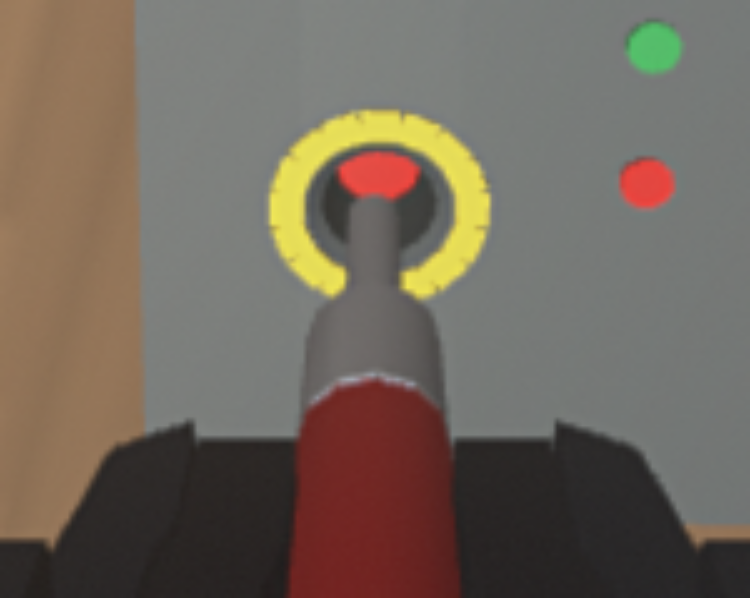

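The pin tip at about (237,325) is centred in the ring (centre (234.5,326)) to about 1 mm, with the red button below it. Lowering into the hole.

```bash
python3 -m jog '[{"translation":[0,0.01,0.05],"twist":0,"claw":5},{"translation":[0,0,0.1],"twist":0,"claw":5},{"translation":[0,0,0.1],"twist":0,"claw":5},{"translation":[0,0,0.1],"twist":0,"claw":5},{"translation":[0,0,0.1],"twist":0,"claw":5},{"translation":[0,0,0.05],"twist":0,"claw":5},{"translation":[0,0,0.05],"twist":0,"claw":5},{"translation":[0,0,0],"twist":0,"claw":5},{"translation":[0,0,0],"twist":0,"claw":5}]'
```

```text
clock: 30.53
tool_pos: [0.5077, 0.1032, 0.1482]
eef_rot: [0.604, 0.797, -0.0, -0.0]
contact_force: [-0.7, 0.7, -1.3]
opening: 0.132
```

```bash
python3 -m jog '[{"translation":[0,0,0.05],"twist":0,"claw":5},{"translation":[0,0,0.05],"twist":0,"claw":5},{"translation":[0,0,0.05],"twist":0,"claw":5},{"translation":[0,0,0.05],"twist":0,"claw":5},{"translation":[0,0,0],"twist":0,"claw":5},{"translation":[0,0,0],"twist":0,"claw":5}]'
```

```text
clock: 31.03
tool_pos: [0.5078, 0.1033, 0.1404]
eef_rot: [0.604, 0.797, 0.0, 0.0]
contact_force: [-0.3, -0.4, 2.7]
opening: 0.134
```

Button engaged (about 4 N). Pressing to the bottom.

```bash
python3 -m jog '[{"translation":[0,0,0.04],"twist":0,"claw":5},{"translation":[0,0,0.04],"twist":0,"claw":5},{"translation":[0,0,0.03],"twist":0,"claw":5},{"translation":[0,0,0],"twist":0,"claw":5},{"translation":[0,0,0],"twist":0,"claw":5}]' 50
```

```text
clock: 31.45
tool_pos: [0.5082, 0.1035, 0.1374]
eef_rot: [0.604, 0.797, 0.001, 0.001]
contact_force: [-3.2, -1.3, 16.9]
opening: 0.134
```

The force rose sharply to about 18 N at z=0.137, so the button is at its stop. I'll hold, then check that it is steady.

```bash
python3 -m jog '[{"translation":[0,0,0],"twist":0,"claw":5},{"translation":[0,0,0],"twist":0,"claw":5},{"translation":[0,0,0],"twist":0,"claw":5},{"translation":[0,0,0],"twist":0,"claw":5},{"translation":[0,0,0],"twist":0,"claw":5},{"translation":[0,0,0],"twist":0,"claw":5},{"translation":[0,0,0],"twist":0,"claw":5},{"translation":[0,0,0],"twist":0,"claw":5},{"translation":[0,0,0],"twist":0,"claw":5},{"translation":[0,0,0],"twist":0,"claw":5}]'
python3 - <<'E'
import packs
from h import *
packs.Zt=.13; s=packs.packs('w17.png')
i=cv2.imread('pics/w17.png'); cv2.imwrite('pics/w17c.png',cv2.resize(i[100:400,150:550],None,fx=2,fy=2))
E
```

```text
clock: 32.28
tool_pos: [0.5082, 0.1035, 0.1375]
eef_rot: [0.604, 0.797, 0.001, 0.001]
contact_force: [-2.4, -1.2, 17.3]
opening: 0.13
px [[508. 265.]] xy 0.574 0.1366 dims 0.0439 0.0337 long axis deg 15.7
px [[539. 100.]] xy 0.5607 0.1965 dims 0.0439 0.0336 long axis deg 15.2
```

View pics/w17c.png

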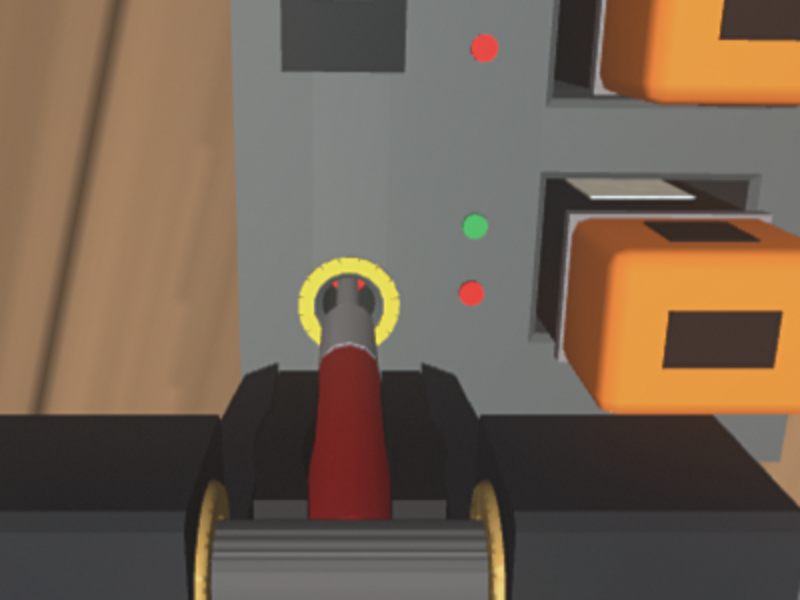

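The pin is down the yellow-ringed hole at crop (348,300) and upright on the red button. The packs are undisturbed, and the force is steady at 17 N. Handing in.

```bash
python3 -c "
from h import *
print(r.finish_job()); print(r.get_state()['contact_force'],r.get_state()['tool_pos'])"
```

```text
the job is handed in; nothing more can be done
None
the job is handed in; nothing more can be done
```

I stood the two orange packs in bay2 and bay0, lowering each until it touched the floor and then letting go. I then drew the red pin punch, and handed the job in at about 32 s with it gripped upright and holding the reset button down. No verdict was reported.

**Packs:** After release, both packs measured the same size in the picture as the charging pack, so they stand at the same height. The bay0 pack was about 0.6 mm from its bay centre. The bay2 pack was about 2.6 mm off, close to the 3 mm of play but inside the 7 mm limit. Just before hand-in the bay2 pack read about 4.7 mm off and the charging pack about 1.4 mm. Both were seen more obliquely at the edge of the picture and had shifted by a similar amount, so I put it down to the viewing angle. The bay0 pack did not show up in that last check.

**Button:** The push held steady at about 17 N over the last 0.8 s, with the tool at 0.1375 m, where I expected the button's stop. I took that as fully down, since I had no direct reading of the button's travel. The last picture shows the pin down the yellow-ringed hole, upright and on the red button.

**Bystanders:** I moved nothing else that I know of, but I did not re-measure the blue punch, the jar or the glue bottle at the end.

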